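Open an eccentric clamp: cam to its low point, then slide home

TASK

Open the eccentric clamp on the bench so that the square tube in it can be taken out later: with the fingertips push the cam lever round by its upright handle until the cam's low side faces the slide (the lever then points straight away from the slide), and only then push the slide by its upright tab fully home towards the cam. Just push, never lift anything; leave the tube lying in the clamp and the other things on the bench where they are, and finish clear of everything.

Things in the scene. Friction and masses are not known exactly. Their poses are not given: they have to be found in the camera images.
- clamp: Steel clamp bolted to the bench. Base plate 310 x 180 x 12 mm; origin under its centre, on the bench top; x along the slide's travel (tube towards cam), z up. In its frame along x: fixed jaw -146..-126 mm (top 56 mm above the bench), tube -125..-85, slide block -84..0 (60 wide, top 42 high; its jaw end 100 wide, 50 high), guides beside it (36 high), cam pivot at x 51.5, y 0.
- cam_pivot (a point): Point on the cam's vertical turning axis, on the top of the base plate, 12 mm above the bench. Axes as the clamp's. A steel stop pin, 10 mm thick, its top 56 mm above the bench, stands 46 mm from here along +x and 20 mm along -y.
- cam (a joint): Angle of the cam lever (rad), counter-clockwise from above. 0: lever straight away from the slide (clamp +x), the cam's low side (radius 20 mm) facing the slide. Starts at 1.5 to 2.35, on the clamp's +y side, the high lobe (50 mm) blocking the slide. Turn it down to 0; stops at -0.15 and 2.7. Stiff: about 4 N at the handle; stays where left.
- handle (a point): Centre of the top of the cam lever's upright handle: a black round post 18 mm thick, on the lever 75 mm from the pivot, standing from 56 to 107 mm above the bench; push it from the side. It turns with the cam. The lever bar under it is 16 mm wide, 46 to 56 mm above the bench, and reaches 84 mm from the pivot.
- slide (a joint): Travel of the slide (m) towards the cam: starts at 0, fully home at 0.030 (a firm stop). Needs about 5 N plus 20 N per m/s; stays where it is left. The raised cam blocks it after 2 to 6 mm.
- tab (a point): Middle of the top edge of the slide's upright tab, on the face that looks away from the cam (clamp -x), which is the face to push. The tab is 40 mm wide across the travel, 10 mm thick, and stands from 42 to 101 mm above the bench. With the slide at 0 this point is at x = -60 mm, y = 0 in the clamp's frame; it moves with the slide.
- tube: Loose steel square tube, 40 x 40 mm, 260 mm long (along its own y), lying across the base plate between fixed jaw and slide with about 1 mm play; origin at the centre of its underside, 12 mm above the bench; its top is 52 mm above the bench. To be left lying.
- bolt: Bystander: hex bolt standing on its head on the base plate, 26 mm across, 55 mm tall; origin under its centre.
- wrench: Bystander: wrench, 190 mm, lying on the bench beside the clamp.
- disc: Bystander: red-brown grinding disc, 116 mm across, 6 mm thick, lying on the bench beside the clamp; origin under its centre.
- tape: Bystander: roll of tape, 90 mm across, 48 mm high; origin under its centre.
- spray: Bystander: spray can, 66 mm across, 190 mm tall; origin under its centre.
- jar: Bystander: jar, 72 mm across, 100 mm tall; origin under its centre.
- grinder: Bystander: battery angle grinder lying on the bench, about 320 mm long, 110 mm high at its disc.

How it is judged:
On the way, in this order (a step that is already met when the one before it is completed fails the run):
1. the cam lever is turned to the low point (within 0.3 rad) while the slide is still back (under 12 mm) (value of joint cam between -0.3 and 0.3 rad and value of joint slide below 0.012 m), for 0.2 s.
2. the slide is pushed fully home with the cam still low (value of joint cam between -0.3 and 0.3 rad and value of joint slide above 0.0275 m), for 0.2 s.
At the end, for the whole second after the job is handed in: The cam lever is within 0.3 rad of its low point (0), the slide is home (beyond 27.5 mm of its 30 mm), and the tube lies level and at rest in the clamp within 20 mm of where it was (all of step 2 and linear speed of tube below 0.02 m/s and distance of tube from where it was at the start of the episode below 0.02 m and angle between tube's own z axis and vertical below 0.1 rad); the robot touches nothing.
It fails at once if the slide is pushed forward more than 12 mm while the cam is more than 0.5 rad from its low point (value of joint slide above 0.012 m and value of joint cam above 0.5 rad).
It fails at once if the tube is lifted, tipped or shifted by more than 20 mm (distance of tube from where it was at the start of the episode above 0.02 m or height (world z) of tube above 0.024 m or angle between tube's own z axis and vertical above 0.2 rad).
It fails at once if a bystander is moved more than 30 mm, lifted or knocked over (distance of any of bolt, wrench, disc, tape, spray, jar, grinder from where it was at the start of the episode above 0.03 m or angle between any of bolt, wrench, disc, tape, spray, jar, grinder's own z axis and vertical above 0.5 rad or height (world z) of bolt above 0.035 m or height (world z) of any of wrench, disc, tape, spray, jar, grinder above 0.025 m).
It also fails if it takes over 54 s, if anything falls off the work surface, if the arm or the gripper's body presses on something with over 40 N, if the wrist force passes 120 N, or if a joint passes its speed limit or range.

ROBOT

A 6-joint arm with a two-finger parallel gripper is mounted at the origin on the work surface. World frame = base frame: x ahead of the robot, y to its left, z up, the work surface at z = 0. Lengths are in m, angles in rad, forces in N, time in s.
With the tool pointing down it reaches from about 0.275 to 0.825 m from the base axis. Payload 4.9 kg.
Tool frame: the origin (TCP) lies midway between the tips of the shut fingers; the grasp point (between the pads) lies 19 mm behind it; z points along the fingers, y is the direction in which the jaws open and shut (so a half turn about z gives the same grasp; the last joint's range is limited). The gripper opens to 85 mm and grips with 20 to 120 N. Pads are 22 mm wide; open, the fingers measure 114 mm over their backs; the gripper's body (76 mm by 85 mm) begins 54 mm behind the grasp point. The pads swing forward as they close: fully open they stand 13 mm farther back than shut.
Start: joints at [1.106, 0.326, -0.193, 1.052, 0, 1.437], TCP at [0.179, 0.52, 0.211] pointing down, gripper open.
Joint ranges: [-2.65, 2.65], [-0.97, 1.79], [-1.3, 1.35], [-1.93, 2.1], [-1.47, 1.37], [-3.14, 3.14]. Speed limits (rad/s): [2.57, 2.57, 3.14, 3.14, 3.14, 3.14].

INTERFACE

Orientations are given as a 3x3 rotation matrix whose columns are the frame's x, y, z axes.
In Python, from plant import * gives the robot as it stands.
- The arm moves only by the tool drive_tool, never from a script. Its argument "targets" is a list of rows, each a list of 3 entries, a list of its own where there are three numbers: the turn, a rotation vector about the tool's x, y, z in degrees, then the shift along the tool's x, y, z in m, then the finger opening in m, from 0 to 0.0854. In form: [[[rx, ry, rz], [x, y, z], grip], ...]. A call has 1 to 12 rows; each row is the pose to reach, as a shift and turn from the pose commanded when the call began, along the tool's axes at that moment; what a row does not reach only later rows make up. A row lasts 1/10 s, in which the tool goes at most 50 mm and 8.59 degrees, less where a joint would pass 70% of its speed; a pose out of reach is approached as far as the arm can. A call with a gripper value outside its range is refused whole. The fingers move at their own pace and stop on an object; "newtons" is the grip in N (left out, the last holds). Time passes only in rows, so rows that repeat a pose let the fingers close. It gives the time, the measured TCP pose, the force and the opening at its end, in the units of the state.
- observe(): the state, without advancing time (a new reading comes with each control period).
- capture(name): name is "scene" or "side" or "wrist"; returns a dict with "color" (400x640x3 uint8, red, green, blue), "K" (3x3 intrinsics, pixels), "pose" (4x4, takes a point from camera to world coordinates). Camera axes: x right, y down, z forward; pixel columns grow to the right and rows downward; lengths in m; the calibration is good to about 2 mm. A picture is of the moment at which its call begins. There is no depth.
- hand_in(): hands the job in, once; it reports no verdict.
The state is a dict: "time": time; "q": joint angles; "qd": joint speeds; "tau": joint torques, N m; "position": TCP position; "eef_rot": TCP orientation; "wrist_force": force on the tool from outside, world axes, zero at the start; "wrist_torque": the same for the moment, N m; "width": finger opening in m.
Only numpy, scipy, OpenCV 4.12 (cv2) and the standard library are available. Lean on these libraries where they do the work, as an engineer would, in place of code of your own. Each camera call takes 0.05 s, during which the arm holds its last target. There are 200 camera calls.

## Working session

There is one attempt and no reset: what is moved stays moved. The work goes in short steps, Python scripts to look and compute and a tool call to move; the robot and the scene stay as the last step left them, time stands still between calls to the robot, and variables do not carry over. Pictures are saved under pics/ and viewed, on a budget of 10 in all, crops included, one or two more only if the job needs it, and the job is handed in when it is done.

Besides the shell and the picture viewer there is one more tool, called as name(argument=value, ...), one argument or row to a line, values as JSON. drive_tool: Moves the arm, as the interface text tells. Its arguments: {"type":"object","properties":{"targets":{"type":"array","items":{"type":"array"}},"newtons":{"type":"number"}},"required":["targets"]}

```bash
mkdir -p pics
python3 - <<'E'
from plant import *
import cv2,numpy as np,pickle
s=observe();print(s['time'],s['position'],s['eef_rot'],s['width'])
for n in ['scene','side']:
    c=capture(n);pickle.dump(c,open(f'{n}0.pkl','wb'))
    print(n,np.round(c['K'],1).tolist(),np.round(c['pose'],3).tolist())
    cv2.imwrite(f'pics/{n}0.png',c['color'][:,:,::-1])
E
```

```text
0.0 [0.17834629 0.51963218 0.20989734] [[-9.45793239e-01  3.24768488e-01 -7.60395609e-04]
 [ 3.24769308e-01  9.45791986e-01 -1.55462042e-03]
 [ 2.14284348e-04 -1.71730264e-03 -9.99998502e-01]] 0.08546138848269325
scene [[498.3, 0.0, 309.6], [0.0, 498.3, 195.9], [0.0, 0.0, 1.0]] [[0.178, 0.726, -0.664, 1.546], [0.984, -0.125, 0.127, -0.212], [0.009, -0.676, -0.737, 1.216], [0.0, 0.0, 0.0, 1.0]]
side [[380.1, 0.0, 318.7], [0.0, 380.1, 198.1], [0.0, 0.0, 1.0]] [[0.998, -0.033, 0.049, 0.479], [-0.058, -0.682, 0.729, -0.971], [0.009, -0.731, -0.683, 1.001], [0.0, 0.0, 0.0, 1.0]]
```

View pics/scene0.png

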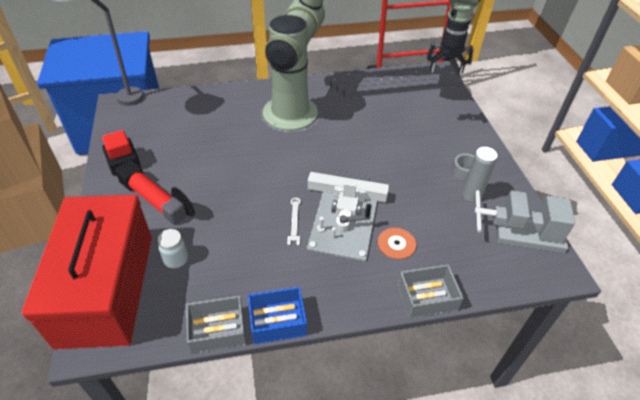

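View pics/side0.png

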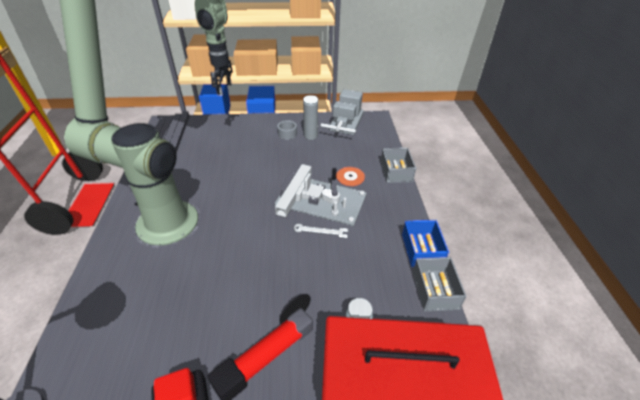

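The scene view shows the clamp around px (345,215), with the tube nearest the robot at (348,187) and the black handle near (368,210). The side view shows the clamp around (320,195) and the handle at (335,180). I'll zoom in on both.

Run:
```python
import cv2,numpy as np,pickle
A=pickle.load(open('scene0.pkl','rb'))['color'][165:270,290:420,::-1]
B=pickle.load(open('side0.pkl','rb'))['color'][155:240,265:375,::-1]
a=cv2.resize(A,None,fx=5,fy=5,interpolation=cv2.INTER_CUBIC)
b=cv2.resize(B,None,fx=5,fy=5,interpolation=cv2.INTER_CUBIC)
cv2.imwrite('pics/a.png',a);cv2.imwrite('pics/b.png',b)
```

```text
(no output)
```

View pics/a.png

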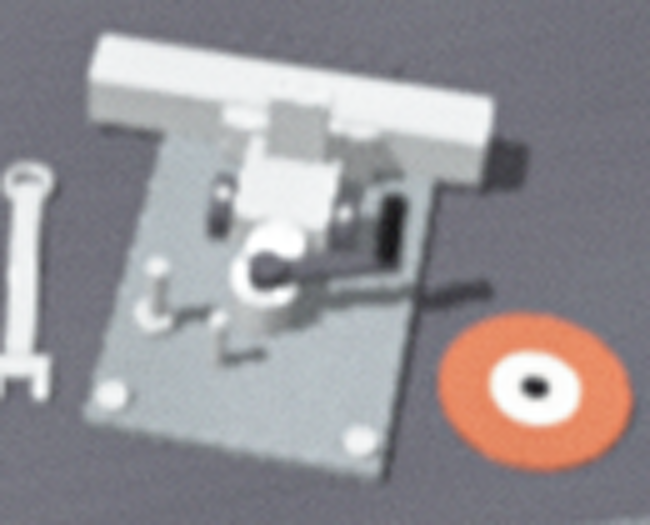

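View pics/b.png

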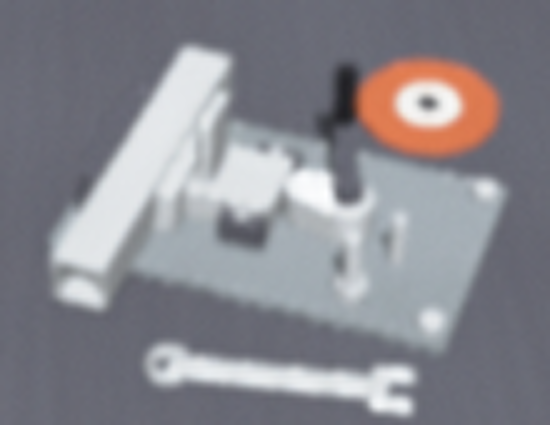

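Scene crop: far plate corners at about (85,415) and (380,478), handle top at (394,200) and foot at (388,262), stop pin at (218,320), bolt at (155,265). Side crop: plate corners at (440,350) and (505,190), handle top at (347,68). The lever points to clamp +y (about 1.6 to 1.8 rad).

```bash
cat > h.py <<'E'
import numpy as np,pickle,cv2
def ray(c,uv):
    d=c['pose'][:3,:3]@np.linalg.solve(c['K'],[*uv,1.]);return c['pose'][:3,3],d
def onz(c,uv,z):
    o,d=ray(c,uv);return o+d*(z-o[2])/d[2]
def proj(c,P):
    P=np.atleast_2d(P);q=(P-c['pose'][:3,3])@c['pose'][:3,:3];q=q@c['K'].T;return q[:,:2]/q[:,2:]
def tri(rs):
    A=0;b=0
    for o,d in rs:
        d=d/np.linalg.norm(d);M=np.eye(3)-np.outer(d,d);A=A+M;b=b+M@o
    return np.linalg.solve(A,b)
E
python3 - <<'E'
from h import *
S=pickle.load(open('scene0.pkl','rb'));D=pickle.load(open('side0.pkl','rb'))
a=lambda u,v:((u+.5)/5-.5+290,(v+.5)/5-.5+165)
b=lambda u,v:((u+.5)/5-.5+265,(v+.5)/5-.5+155)
p=lambda *x:print(x[0],np.round(x[1],4))
c1=onz(S,a(85,413),.012);c2=onz(S,a(380,477),.012)
d1=onz(D,b(440,350),.012);d2=onz(D,b(505,190),.012)
for n,v in zip(['c-y S','c+y S','c-y D','c+y D'],[c1,c2,d1,d2]):p(n,v)
p('yawS',np.degrees(np.arctan2(*(c2-c1)[[1,0]]))-90);p('yawD',np.degrees(np.arctan2(*(d2-d1)[[1,0]]))-90)
for n,q in [('S',[onz(S,a(*t),.052) for t in [(104,35),(495,98),(90,82),(488,140)]]),('D',[onz(D,b(*t),.052) for t in [(188,45),(232,58),(55,257),(103,272)]])]:
    for t in q:p('tube'+n,t)
p('handle tri',tri([ray(S,a(394,200)),ray(D,b(347,70))]))
p('hS',onz(S,a(394,200),.107));p('hD',onz(D,b(347,70),.107))
p('disc S',onz(S,a(535,385),.006));p('bolt S',onz(S,a(155,265),.067));p('pin S',onz(S,a(218,318),.056))
p('bolt D',onz(D,b(352,235),.067));p('pin D',onz(D,b(400,215),.056))
p('tabS',onz(S,a(300,102),.101))
E
```

```text
c-y S [ 0.6643 -0.0497  0.012 ]
c+y S [0.74  0.113 0.012]
c-y D [ 0.6623 -0.0579  0.012 ]
c+y D [0.7335 0.1079 0.012 ]
yawS -24.9384
yawD -23.2545
tubeS [0.3892 0.0116 0.052 ]
tubeS [0.4894 0.2516 0.052 ]
tubeS [ 0.4305 -0.0052  0.052 ]
tubeS [0.5246 0.2366 0.052 ]
tubeD [0.4924 0.2501 0.052 ]
tubeD [0.5272 0.2315 0.052 ]
tubeD [0.391  0.0088 0.052 ]
tubeD [ 0.4253 -0.0081  0.052 ]
handle tri [0.61   0.1462 0.1055]
hS [0.6105 0.1463 0.107 ]
hD [0.6101 0.1433 0.107 ]
disc S [0.6861 0.225  0.006 ]
bolt S [0.603  0.0037 0.067 ]
pin S [0.6409 0.0349 0.056 ]
bolt D [0.6031 0.0056 0.067 ]
pin D [0.6415 0.0365 0.056 ]
tabS [0.5166 0.1115 0.101 ]
```

```bash
cat >> h.py <<'E'
YAW=np.radians(-23);O=np.array([.558,.091])
def cl(x,y): c,s=np.cos(YAW),np.sin(YAW);return O+np.array([c*x-s*y,s*x+c*y])
def shift(R,p,tgt): return np.round(R.T@(np.array(tgt)-p),4)
E
python3 - <<'E'
from h import *
from plant import *
S=pickle.load(open('scene0.pkl','rb'))
print('spray base',onz(S,(476,199),0),'tape',onz(S,(465,170),.02))
s=observe();R=s['eef_rot']
print(shift(R,s['position'],[.565,.149,.21]))
E
```

```text
spray base [0.5568525  0.53854752 0.        ] tape [0.43949269 0.5428326  0.02      ]
[-4.861e-01 -2.250e-01  2.000e-04]
```

drive_tool(
  targets=[
    [[0,0,-5],[-0.04,-0.02,0],0],
    [[0,0,-10],[-0.08,-0.04,0],0],
    [[0,0,-15],[-0.12,-0.055,0],0],
    [[0,0,-15],[-0.16,-0.075,0],0],
    [[0,0,-15],[-0.2,-0.093,0],0],
    [[0,0,-15],[-0.245,-0.113,0],0],
    [[0,0,-15],[-0.29,-0.134,0],0],
    [[0,0,-15],[-0.335,-0.155,0],0],
    [[0,0,-15],[-0.38,-0.176,0],0],
    [[0,0,-15],[-0.42,-0.195,0],0],
    [[0,0,-15],[-0.46,-0.213,0],0],
    [[0,0,-15],[-0.486,-0.225,0],0],
  ],
)

```text
time: 1.3
position: [0.567, 0.147, 0.2101]
eef_rot: [[-0.997, 0.071, -0.0], [0.071, 0.997, -0.0], [0.0, -0.0, -1.0]]
wrist_force: [-0.6, 0.8, -0.3]
width: -0.0004
```

Run:
```python
from h import *
from plant import *
c=capture('wrist');pickle.dump(c,open('w1.pkl','wb'));cv2.imwrite('pics/w1.png',c['color'][:,:,::-1])
s=observe();print(s['time'],s['position'],s['eef_rot'],s['width'],s['q'])
print(c['K'],c['pose'])
print(proj(c,[[*cl(.0515,0),.056],[.610,.146,.107],[*cl(-.06,0),.101],[*cl(.0975,-.02),.056],[*cl(.155,.09),.012]]))
```

```text
1.35 [0.56965909 0.14447617 0.20996058] [[-0.99723754  0.07424964  0.00206797]
 [ 0.07424439  0.99723692 -0.00250887]
 [-0.00224854 -0.00234841 -0.99999471]] 0.00013883777217400318 [ 0.12434341  0.39542184 -0.09242723  1.0812064  -0.00274598  0.19865662]
[[292.578216     0.         323.16011952]
 [  0.         292.578216   203.19955446]
 [  0.           0.           1.        ]] [[ 0.07132747  0.9440018   0.32213817  0.48358784]
 [ 0.99745229 -0.06713366 -0.02412461  0.15328834]
 [-0.00114736  0.3230382  -0.94638523  0.37296853]
 [ 0.          0.          0.          1.        ]]
[[260.43643048 218.75106446]
 [325.21197232 237.10086107]
 [282.16067504 128.93237559]
 [234.5459379  247.24614695]
 [308.32049183 288.94141602]]
```

View pics/w1.png

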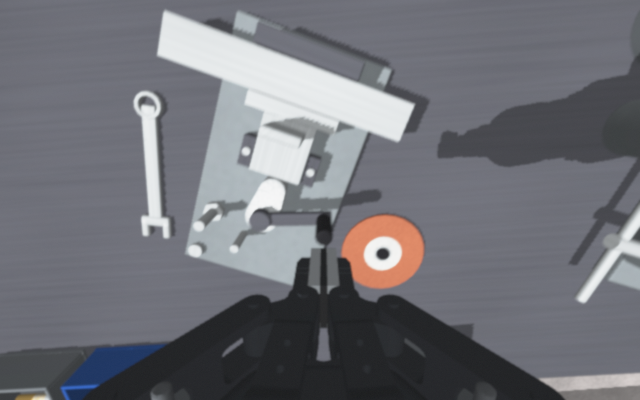

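The projected pivot (260,219), handle top (325,237), pin and tab all match the wrist picture to within a pixel or two, so the calibration is good enough. I'll descend behind the handle and work out the arc.

drive_tool(
  targets=[
    [[0,0,0],[0,0,0.04],0],
    [[0,0,0],[0,0,0.08],0],
    [[0,0,0],[0,0,0.12],0],
    [[0,0,0],[0,0,0.142],0],
    [[0,0,0],[0,0,0.142],0],
    [[0,0,0],[0,0,0.142],0],
  ],
)

```text
time: 1.95
position: [0.565, 0.1497, 0.0688]
eef_rot: [[-0.998, 0.069, -0.001], [0.069, 0.998, -0.0], [0.001, -0.0, -1.0]]
wrist_force: [0.5, 0.1, 1.6]
width: -0.0001
```

Run:
```python
from h import *
from plant import *
s=observe();R=s['eef_rot'];p=s['position'];print(s['time'],p,s['wrist_force'])
w=np.degrees(np.arctan2(-R[1,0],-R[0,0]));print('push dir world',w)
piv=cl(.0515,0)
def tgt(th):
    a=np.radians(th)+YAW;u=np.array([np.cos(a),np.sin(a)]);t=np.array([u[1],-u[0]]);return piv+.075*u-.020*t, th-90-23
for th in [109,102,94,86,78,70,62,54,46]:
    q,d=tgt(th);print(th,'rz',round(w-d,1),shift(R,p,[*q,.068]))
q,d=tgt(46);f=np.radians(d);R2=np.c_[[-np.cos(f),-np.sin(f),0],[-np.sin(f),np.cos(f),0],[0,0,-1.]]
print(R2)
for th in [38,30,22,14,7,2,0,-2]:
    q2,d2=tgt(th);print(th,'rz',round(d-d2,1),shift(R2,np.r_[q,.068],[*q2,.068]))
```

```text
1.95 [0.56496117 0.14968047 0.06879225] [0.47396398 0.07239105 1.62693056]
push dir world -3.944132126707838
109 rz 0.1 [-0.0258 -0.0008  0.0008]
102 rz 7.1 [-0.0351  0.0011  0.0008]
94 rz 15.1 [-0.0459  0.0018  0.0008]
86 rz 23.1 [-0.0567  0.001   0.0007]
78 rz 31.1 [-0.0673 -0.0013  0.0007]
70 rz 39.1 [-0.0775 -0.005   0.0007]
62 rz 47.1 [-0.087  -0.0101  0.0007]
54 rz 55.1 [-0.0958 -0.0165  0.0007]
46 rz 63.1 [-0.1036 -0.024   0.0007]
[[-0.39073113  0.92050485  0.        ]
 [ 0.92050485  0.39073113  0.        ]
 [ 0.          0.         -1.        ]]
38 rz 8 [-0.0106  0.0021  0.    ]
30 rz 16 [-0.0214  0.0026  0.    ]
22 rz 24 [-0.0322  0.0017  0.    ]
14 rz 32 [-0.0428 -0.0008  0.    ]
7 rz 39 [-0.0517 -0.0041  0.    ]
2 rz 44 [-0.0577 -0.0072  0.    ]
0 rz 46 [-0.0601 -0.0085  0.    ]
-2 rz 48 [-0.0624 -0.01    0.    ]
```

drive_tool(
  targets=[
    [[0,0,0],[-0.013,0,0],0],
    [[0,0,0],[-0.026,0,0],0],
    [[0,0,7],[-0.035,0.001,0],0],
    [[0,0,15],[-0.046,0.002,0],0],
    [[0,0,23],[-0.057,0.001,0],0],
    [[0,0,31],[-0.067,-0.001,0],0],
    [[0,0,39],[-0.0775,-0.005,0],0],
    [[0,0,47],[-0.087,-0.01,0],0],
    [[0,0,55],[-0.096,-0.0165,0],0],
    [[0,0,63],[-0.1035,-0.024,0],0],
    [[0,0,63],[-0.1035,-0.024,0],0],
  ],
)

```text
time: 3.05
position: [0.6689, 0.119, 0.071]
eef_rot: [[-0.391, 0.92, 0.004], [0.92, 0.391, 0.002], [-0.0, 0.004, -1.0]]
wrist_force: [1.0, 1.8, 0.7]
width: 0.0001
```

Run:
```python
from h import *
from plant import *
c=capture('scene');A=c['color'][165:270,290:420,::-1]
d=capture('side');B=d['color'][155:260,265:395,::-1]
pickle.dump((c,d),open('s1.pkl','wb'))
im=np.hstack([cv2.resize(x,None,fx=3,fy=3,interpolation=cv2.INTER_CUBIC) for x in (A,B)])
cv2.imwrite('pics/s1.png',im);print(observe()['wrist_force'])
```

```text
[ 0.31469332 -0.01095565  0.70842625]
```

View pics/s1.png

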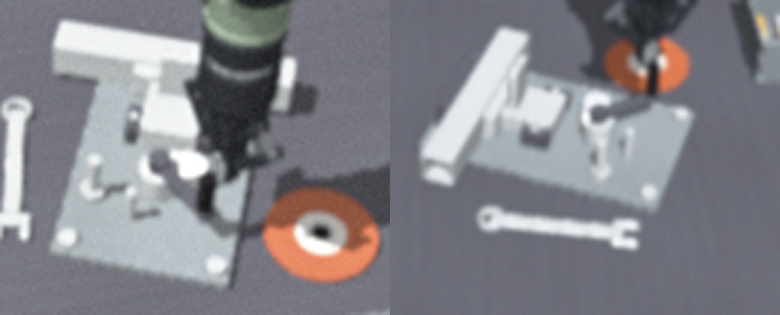

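The lever has followed: the handle is now at scene crop (205,190), about halfway round, and nothing else has moved. I'll continue to the low point.

drive_tool(
  targets=[
    [[0,0,8],[-0.0105,0.002,0],0],
    [[0,0,16],[-0.0215,0.0025,0],0],
    [[0,0,24],[-0.032,0.0015,0],0],
    [[0,0,32],[-0.043,-0.001,0],0],
    [[0,0,39],[-0.0515,-0.004,0],0],
    [[0,0,44],[-0.0575,-0.007,0],0],
    [[0,0,46],[-0.06,-0.0085,0],0],
    [[0,0,47],[-0.061,-0.009,0],0],
    [[0,0,47],[-0.061,-0.009,0],0],
    [[0,0,47],[-0.061,-0.009,0],0],
  ],
)

```text
time: 4.15
position: [0.6834, 0.0594, 0.0698]
eef_rot: [[0.404, 0.915, 0.003], [0.915, -0.404, 0.0], [0.001, 0.002, -1.0]]
wrist_force: [2.8, 3.5, 2.5]
width: -0.0
```

drive_tool(
  targets=[
    [[0,0,0],[0.02,0,0],0],
    [[0,0,0],[0.04,0,0],0],
    [[0,0,0],[0.05,0,-0.04],0],
    [[0,0,0],[0.05,0,-0.09],0],
    [[0,0,0],[0.05,0,-0.13],0],
    [[0,0,0],[0.05,0,-0.13],0],
  ],
)

```text
time: 4.75
position: [0.7056, 0.104, 0.2058]
eef_rot: [[0.405, 0.914, 0.01], [0.914, -0.405, -0.002], [0.002, 0.01, -1.0]]
wrist_force: [0.9, 0.6, 0.4]
width: -0.0002
```

Run:
```python
from h import *
from plant import *
c=capture('wrist');pickle.dump(c,open('w2.pkl','wb'));cv2.imwrite('pics/w2.png',c['color'][:,:,::-1])
s=observe();print(s['time'],s['position'],s['eef_rot'].tolist(),s['wrist_force'],s['q'])
for x in [(.0515,0,.056),(.1265,0,.107),(-.06,0,.101),(-.06,.02,.101),(-.06,-.02,.101)]: print(proj(c,[*cl(*x[:2]),x[2]]))
```

```text
4.8 [0.7041571  0.10388239 0.2021413 ] [[0.40541207279405234, 0.9141194356079132, 0.005168043798213707], [0.9141339072158412, -0.40540863090083173, -0.001744038248694552], [0.0005009103010940793, 0.005431338231359063, -0.9999851247163063]] [-0.35082503  0.39137018 -1.24054695] [ 4.37841083e-02  6.41760984e-01  2.93686851e-01  1.21763541e+00
 -1.96857398e-03  2.03200641e+00]
[[255.85285913 241.72639009]]
[[319.37152332 262.75749195]]
[[138.5967844  263.20450698]]
[[134.26790917 245.75272279]]
[[142.74508166 279.92829431]]
```

View pics/w2.png

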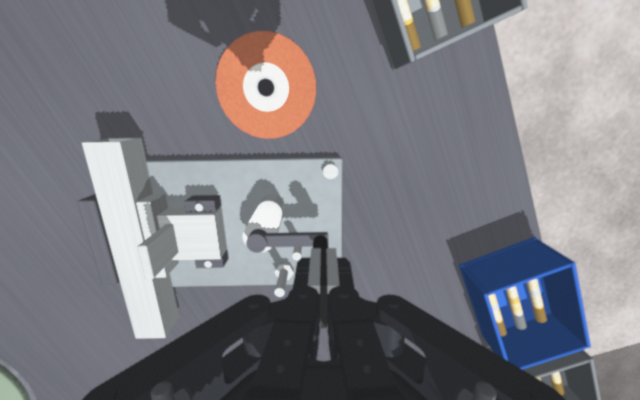

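Run:
```python
from h import *
c=pickle.load(open('w2.pkl','rb'))
for th in (0,.1,.2,.3):
    for r,z in ((.075,.107),(.075,.056),(.04,.056),(.084,.056)): print(th,r,z,proj(c,[*cl(.0515+r*np.cos(th),r*np.sin(th)),z])[0].round(0),end=' ')
    print()
A=c['color'][210:300,235:355,::-1];cv2.imwrite('pics/w2c.png',cv2.resize(A,None,fx=6,fy=6,interpolation=cv2.INTER_CUBIC))
```

```text
0 0.075 0.107 [319. 263.] 0 0.075 0.056 [319. 241.] 0 0.04 0.056 [290. 241.] 0 0.084 0.056 [327. 240.] 
0.1 0.075 0.107 [319. 256.] 0.1 0.075 0.056 [319. 235.] 0.1 0.04 0.056 [289. 238.] 0.1 0.084 0.056 [327. 234.] 
0.2 0.075 0.107 [318. 250.] 0.2 0.075 0.056 [318. 229.] 0.2 0.04 0.056 [289. 235.] 0.2 0.084 0.056 [325. 227.] 
0.3 0.075 0.107 [316. 243.] 0.3 0.075 0.056 [316. 223.] 0.3 0.04 0.056 [288. 232.] 0.3 0.084 0.056 [324. 221.]
```

View pics/w2c.png

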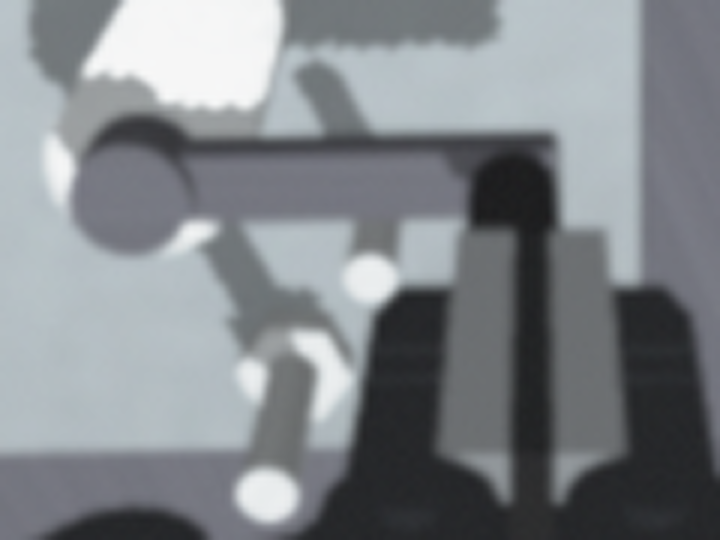

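Bar centreline runs level at v≈240 from pivot to end, matching θ≈0.02 rad. So the cam is low, the slide is still back and the tube is in place. Next is the tab.

Run:
```python
from h import *
from plant import *
s=observe();R=s['eef_rot'];p=s['position']
w=np.degrees(np.arctan2(-R[1,0],-R[0,0]));print('rz',w+23, 'to',shift(R,p,[*cl(-.093,0),.2]),cl(-.093,0))
```

```text
rz -90.91695550533456 to [-0.0725 -0.2214  0.0009] [0.47239305 0.12733799]
```

drive_tool(
  targets=[
    [[0,0,-8],[-0.006,-0.018,0],0],
    [[0,0,-16],[-0.012,-0.037,0],0],
    [[0,0,-24],[-0.018,-0.055,0],0],
    [[0,0,-32],[-0.024,-0.074,0],0],
    [[0,0,-40],[-0.03,-0.092,0],0],
    [[0,0,-48],[-0.036,-0.11,0],0],
    [[0,0,-56],[-0.042,-0.13,0],0],
    [[0,0,-64],[-0.05,-0.15,0],0],
    [[0,0,-72],[-0.057,-0.175,0],0],
    [[0,0,-80],[-0.064,-0.2,0],0],
    [[0,0,-87],[-0.07,-0.215,0],0],
    [[0,0,-91],[-0.0725,-0.2215,0],0],
  ],
)

```text
time: 6.0
position: [0.4671, 0.1274, 0.1968]
eef_rot: [[-0.923, 0.386, -0.005], [0.386, 0.923, -0.002], [0.004, -0.004, -1.0]]
wrist_force: [0.5, -0.0, 0.6]
width: 0.0002
```

drive_tool(
  targets=[
    [[0,0,0],[0,0,0],0],
    [[0,0,0],[0,0,0.04],0],
    [[0,0,0],[0,0,0.08],0],
    [[0,0,0],[0,0,0.11],0],
    [[0,0,0],[0,0,0.126],0],
    [[0,0,0],[0,0,0.126],0],
    [[0,0,0],[0,0,0.126],0],
  ],
)

```text
time: 6.7
position: [0.4705, 0.1278, 0.0722]
eef_rot: [[-0.92, 0.391, -0.002], [0.391, 0.92, -0.001], [0.001, -0.001, -1.0]]
wrist_force: [1.6, -0.7, 0.8]
width: 0.0001
```

Run:
```python
from h import *
from plant import *
s=observe();R=s['eef_rot'];p=s['position'];print(s['time'],p,R.round(3).tolist(),s['wrist_force'])
for x in (-.071,-.055,-.041):print(x,shift(R,p,[*cl(x,0),.074]))
```

```text
6.7 [0.47054323 0.12782373 0.07220524] [[-0.92, 0.391, -0.002], [0.391, 0.92, -0.001], [0.001, -0.001, -1.0]] [ 1.57261725 -0.67296264  0.80412113]
-0.071 [-0.0239  0.0003 -0.0018]
-0.055 [-0.0399  0.0003 -0.0018]
-0.041 [-0.0539  0.0003 -0.0019]
```

Home should be at a shift of about −0.054. I'll push slowly, then read the force.

drive_tool(
  targets=[
    [[0,0,0],[-0.01,0,0],0],
    [[0,0,0],[-0.02,0,0],0],
    [[0,0,0],[-0.025,0,0],0],
    [[0,0,0],[-0.03,0,0],0],
    [[0,0,0],[-0.035,0,0],0],
    [[0,0,0],[-0.04,0,0],0],
    [[0,0,0],[-0.044,0,0],0],
    [[0,0,0],[-0.047,0,0],0],
    [[0,0,0],[-0.05,0,0],0],
    [[0,0,0],[-0.051,0,0],0],
    [[0,0,0],[-0.051,0,0],0],
  ],
)

```text
time: 7.8
position: [0.5173, 0.1087, 0.0729]
eef_rot: [[-0.921, 0.39, -0.001], [0.39, 0.921, 0.001], [0.001, 0.001, -1.0]]
wrist_force: [-4.5, 2.2, 3.9]
width: 0.0001
```

drive_tool(
  targets=[
    [[0,0,0],[-0.001,0,0],0],
    [[0,0,0],[-0.002,0,0],0],
    [[0,0,0],[-0.002,0,0],0],
  ],
)

```text
time: 8.1
position: [0.5193, 0.1078, 0.0728]
eef_rot: [[-0.921, 0.39, -0.001], [0.39, 0.921, 0.001], [0.001, 0.0, -1.0]]
wrist_force: [-4.4, 4.1, 4.2]
width: -0.0
```

drive_tool(
  targets=[
    [[0,0,0],[-0.001,0,0],0],
    [[0,0,0],[-0.002,0,0],0],
    [[0,0,0],[-0.002,0,0],0],
  ],
)

```text
time: 8.4
position: [0.5212, 0.107, 0.0728]
eef_rot: [[-0.921, 0.39, -0.0], [0.39, 0.921, 0.001], [0.001, 0.0, -1.0]]
wrist_force: [-3.8, 2.7, 4.4]
width: -0.0002
```

drive_tool(
  targets=[
    [[0,0,0],[-0.001,0,0],0],
    [[0,0,0],[-0.0015,0,0],0],
    [[0,0,0],[-0.0015,0,0],0],
  ],
)

```text
time: 8.7
position: [0.5216, 0.1068, 0.0727]
eef_rot: [[-0.921, 0.39, -0.002], [0.39, 0.921, 0.001], [0.002, 0.0, -1.0]]
wrist_force: [-7.0, 3.0, 6.4]
width: -0.0003
```

drive_tool(
  targets=[
    [[0,0,0],[-0.001,0,0],0],
    [[0,0,0],[-0.002,0,0],0],
    [[0,0,0],[-0.002,0,0],0],
  ],
)

```text
time: 9.0
position: [0.5216, 0.1067, 0.0726]
eef_rot: [[-0.921, 0.389, -0.005], [0.389, 0.921, 0.003], [0.006, 0.001, -1.0]]
wrist_force: [-10.6, 5.6, 10.2]
width: -0.0001
```

The tip has stopped moving while the force climbs, at clamp x ≈ −39.7 mm against about −41 expected, so the slide is on its stop. Back off, rise and check.

drive_tool(
  targets=[
    [[0,0,0],[-0.002,0,0],0],
    [[0,0,0],[-0.002,0,0],0],
    [[0,0,0],[0.015,0,0],0],
    [[0,0,0],[0.035,0,0],0],
    [[0,0,0],[0.04,0,-0.03],0],
    [[0,0,0],[0.04,0,-0.08],0],
    [[0,0,0],[0.07,0,-0.13],0],
    [[0,0,0],[0.1,0,-0.17],0],
    [[0,0,0],[0.1,0,-0.17],0],
    [[0,0,0],[0.1,0,-0.17],0],
  ],
)

```text
time: 10.0
position: [0.4342, 0.1444, 0.2444]
eef_rot: [[-0.921, 0.389, 0.006], [0.389, 0.921, -0.0], [-0.005, 0.002, -1.0]]
wrist_force: [0.1, 0.2, -0.7]
width: -0.0001
```

Run:
```python
from h import *
from plant import *
c=capture('wrist');d=capture('side')
s=observe();print(s['time'],s['position'],s['wrist_force'])
B=d['color'][155:240,265:375,::-1];b=cv2.resize(B,(520,402),interpolation=cv2.INTER_CUBIC)
W=c['color'][0:300,120:400,::-1]
cv2.imwrite('pics/f.png',np.hstack([b[:402],cv2.copyMakeBorder(W,0,102,0,0,0)]))
for n,x in [('tab30',(-.03,0,.101)),('tab25',(-.025,0,.101)),('tab0',(-.06,0,.101)),('block0',(0,0,.042)),('block30',(.03,0,.042)),('h0',(.1265,0,.107)),('piv',(.0515,0,.056))]:
    P=[*cl(*x[:2]),x[2]];print(n,'wristcrop',(proj(c,P)[0]-[120,0]).round(),'sidecrop',((proj(d,P)[0]-[265,155])*4.73).round())
```

```text
10.1 [0.43328523 0.14391512 0.24181691] [-0.5262221   0.4633945  -0.59173829]
tab30 wristcrop [202. 269.] sidecrop [229. 106.]
tab25 wristcrop [202. 272.] sidecrop [235. 107.]
tab0 wristcrop [202. 246.] sidecrop [193.  97.]
block0 wristcrop [202. 265.] sidecrop [264. 171.]
block30 wristcrop [202. 283.] sidecrop [300. 180.]
h0 wristcrop [202. 371.] sidecrop [423. 146.]
piv wristcrop [202. 301.] sidecrop [326. 173.]
```

View pics/f.png

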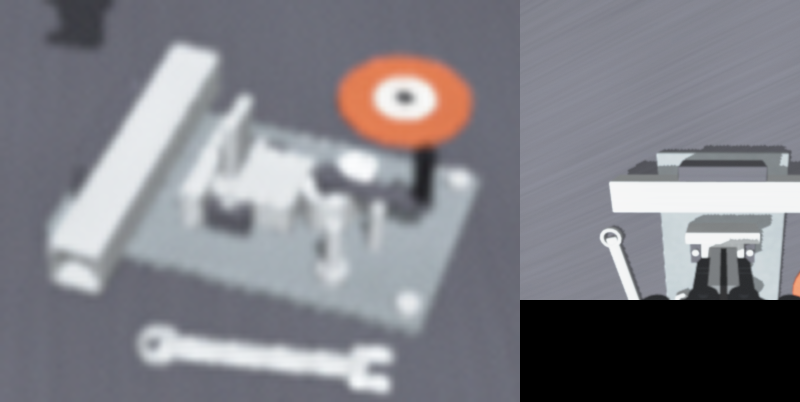

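Side crop: the tab's top is at about (235,105), against a prediction of (229,106) for 30 mm. The handle top is at (424,148), against (423,146) for cam 0. The gap between tube and slide is open, and the tube, bolt, wrench and disc have not moved. The arm is clear.

```bash
python3 -c "
from plant import *
print(hand_in())"
```

```text
the job is handed in; nothing more can be done
None
```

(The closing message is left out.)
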